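# Share the light between eyepieces and camera

## Task

Two microscopes stand on the laboratory bench. On the one that carries the orange camera, the beam-splitter rod in the side of the head is pushed fully in: pull it out to its middle click, halfway along its travel, so that the light is shared between eyepieces and camera, and let go of it. Leave the rod of the other microscope where it is.

Things in the scene. Friction and masses are not known exactly. Their poses are not given: they have to be found in the camera images.
- cam_scope_rod (a joint): Rod of the white microscope with the orange camera (50 mm box) on its top tube. Metres pulled out: 0 in, 0.020 middle click, 0.040 out; starts at 0 to 0.002. Moving it off a click takes up to about 10 N; let go within 8 mm of the middle click it snaps there by itself. The microscope is heavy and stays put.
- cam_scope_rod_knob (a point): Centre of that rod's black knob: a cylinder 18 mm across, 24 mm long, lying along the rod, 265 mm above the table. Moves with the rod. x axis: level, out of the head, the way to pull; z up. At 0 it is 50 mm out from the head's side. Free for open fingers at both sides (its y); tall parts (eyepieces, camera, up to 140 mm above it) keep 45 mm away, on the head's side.
- plain_scope_rod (a joint): The same rod on the other white microscope, whose top tube ends in a white cap, without camera. Metres pulled out; it starts fully out (0.038 to 0.040) and is to stay there.
- plain_scope_rod_knob (a point): Centre of the black knob (18 mm across, 24 mm long) on the rod of the microscope without camera, 265 mm above the table. x axis: level, out of the head; z up.

How it is judged (in metres and radians):
At the end, for the whole second after the job is handed in: The rod of the microscope with the camera rests at its middle click, 20 mm out within 6 mm, and the other microscope's rod is still fully out, within 8 mm (value of joint cam_scope_rod between 0.014 and 0.026 m and velocity of joint cam_scope_rod between -0.01 and 0.01 m/s and value of joint plain_scope_rod above 0.032 m); the robot touches nothing.
It fails at once if the other microscope's rod is moved by more than 8 mm (distance of plain_scope_rod_knob from where it was at the start of the episode above 0.008 m).
It also fails if it takes over 32 s, if anything falls off the work surface, if the arm or the gripper's body presses on something with over 40 N, if the wrist force passes 120 N, or if a joint passes its speed limit or range.

## Robot

A 6-joint arm with a two-finger parallel gripper is mounted at the origin on the work surface. World frame = base frame: x ahead of the robot, y to its left, z up, the work surface at z = 0. Lengths are in m, angles in degrees, forces in N, time in s.
With the tool pointing down it reaches from about 0.4 to 0.825 m from the base axis. Payload 7 kg.
Tool frame: the origin (TCP) lies between the finger pads; the fingertips stand 25 mm ahead of it and the grasp point (between the pads) lies 6 mm ahead of it; z points along the fingers, y is the line along which they close (so a half turn about z gives the same grasp; the last joint's range is limited). The gripper opens to 88 mm and grips with 3 to 60 N. Pads are 19 mm wide; open, the fingers measure 130 mm over their backs; the gripper's body (78 mm by 193 mm) begins 47 mm behind the grasp point.
Start: joints at [83.772, 20.546, 0.682, 0, -70.136, -16.507], TCP at [0.261, 0.623, 0.252] pointing down, gripper open.
Joint ranges: [-176.03, 176.03], [-82.01, 121.73], [-58.28, 71.71], [-173.87, 95.51], [-174.79, -0.11], [-173.66, 173.66]. Speed limits (degrees/s): [136.94, 136.94, 172.46, 180, 180, 180].

## Interface

Orientations are given as [roll, pitch, yaw] about the fixed x, y, z axes, in that order (R = Rz(yaw) Ry(pitch) Rx(roll)).
In Python, from plant import ctrl gives the robot as it stands.
- The arm moves only by the tool move_tool, called after "Call:" as name(argument=value, ...), one argument or row to a line, values as JSON. Schema: {"type":"object","properties":{"plan":{"type":"array","items":{"type":"array","prefixItems":[{"type":"array","items":{"type":"number"},"minItems":3,"maxItems":3},{"type":"number"},{"type":"number"}],"minItems":3,"maxItems":3},"minItems":1,"maxItems":8},"only":{"type":"string"},"quiet":{"type":"boolean"},"lines":{"type":"string"}},"required":["plan"],"additionalProperties":false}. plan is a list of rows, 1 to 8 of them, each written [[dx, dy, dz], turn, opening]: dx, dy, dz in parts of the range, where 1.0 means 50 cm, then a turn about the tool's z in a scale on which 1.0 is 90 degrees, then the finger opening in m; each row is the pose to reach, as a shift and turn from the pose commanded when the call began, along the tool's axes at that moment; what a row does not reach only later rows make up. A row lasts 1/8 s, in which the tool goes at most 0.0625 m and 10.7 degrees, less where a joint would pass 70% of its speed; a pose out of reach is approached as far as the arm can. The fingers move at their own pace and stop on an object; the grip force is fixed at half the most. Time passes only in rows, so rows that do not move let the fingers close. The tool returns the time, the measured TCP pose, the force, the opening and the grip force at its end. only (a regular expression) keeps the lines of the reply that match it, lines (a string "A,B") keeps lines A to B, and quiet returns only ok. A shift or turn number past 1, either way, is cut back to 1. Input that does not fit is refused with a message, and nothing moves.
- ctrl.get_obs(): the state, without advancing time (a new reading comes with each control period).
- ctrl.snapshot(name): name is "scene" or "top"; returns a dict with "frame" (400x640x3 uint8, red, green, blue), "z_map" (400x640 float32, m along the optical axis (not along the pixel's ray), 0 where there is no reading), "fovy" (degrees; the focal length in pixels is half the picture's height over the tangent of half this angle, whatever the lens; pixels are square), "cx", "cy" (the principal point, pixels), "k1" (the pictures are not rectified: a ray, as slopes to the right and down, at radius r is drawn at 1 + k1 r^2 times it, then the intrinsics apply), "R" (3x3) and "t" (3): a world point X has camera coordinates R X + t. Camera axes: x right, y down, z forward; pixel columns grow to the right and rows downward; lengths in m; the calibration is good to about 2 mm. A picture is of the moment at which its call begins.
- ctrl.close_job(): hands the job in; it is judged then, once.
The state is a dict: "clock": time; "joint_pos": joint angles; "qvel": joint speeds; "tau": joint torques, N m; "tool_pos": TCP position; "orientation": TCP orientation; "force": force on the tool from outside, world axes, zero at the start; "moment": the same for the moment, N m; "opening": finger opening in m; "gripper_force": force on a finger pad.
Only numpy, scipy, OpenCV 4.12 (cv2) and the standard library are available. Lean on these libraries where they do the work, as an engineer would, in place of code of your own. Each camera call takes 0.05 s, during which the arm holds its last target. There are 200 camera calls.

## Working session

There is one attempt and no reset: what is moved stays moved. The work goes in short steps, Python scripts to look and compute and a tool call to move; the robot and the scene stay as the last step left them, time stands still between calls to the robot, and variables do not carry over. Pictures are saved under pics/ and viewed, at most 10 in all, crops included, and the job is handed in when it is done.

```bash
ls; mkdir -p pics; cat > h.py <<'E'
import numpy as np, cv2
from plant import ctrl
def K(s):
    f=200/np.tan(np.radians(s["fovy"])/2)
    return np.array([[f,0,s["cx"]],[0,f,s["cy"]],[0,0,1.]])
def undist(s,uv):
    return cv2.undistortPoints(np.array(uv,float).reshape(-1,1,2),K(s),np.array([s["k1"],0,0,0.])).reshape(-1,2)
def pt(s,u,v,z):
    x=undist(s,[[u,v]])[0]
    return s["R"].T@(np.array([x[0]*z,x[1]*z,z])-s["t"])
def cloud(s):
    vv,uu=np.mgrid[:400,:640]
    x=undist(s,np.c_[uu.ravel(),vv.ravel()]); z=s["z_map"].ravel()[:,None]
    P=(np.c_[x*z,z]-s["t"])@s["R"]
    P[z[:,0]==0]=np.nan
    return P.reshape(400,640,3)
E
python3 - <<'E'
from h import *
import pickle
for n in("scene","top"):
    s=ctrl.snapshot(n); s={k:(np.array(v) if k in("R","t") else v) for k,v in s.items()}
    pickle.dump(s,open(n+".pkl","wb")); cv2.imwrite(f"pics/{n}0.png",s["frame"][:,:,::-1])
    print(n,s["fovy"],s["k1"],-s["R"].T@s["t"],s["R"][2])
print(ctrl.get_obs())
E
```

```text
pics
plant.py
scene 54.863829457234125 -0.04823157292905687 [0.91874479 0.18053367 0.941975  ] [-0.46573874 -0.35178274 -0.81199528]
top 52.90416741532527 0.004255699325799058 [ 0.4561018  -0.06323867  1.14955775] [ 0.10178898  0.01154046 -0.99473907]
{'clock': 0.1, 'joint_pos': array([ 8.37719566e+01,  2.05846430e+01,  6.39487396e-01, -1.82564769e-02,
       -7.01326215e+01, -1.65093734e+01]), 'qvel': array([ 0.01484636,  0.0358948 ,  0.18977618,  0.09469678, -0.03161223,
        0.01040537]), 'tau': array([-2.84429865e-03, -5.84163630e+01,  2.93752921e+01,  7.01549962e+00,
        1.01675437e-02, -4.92768561e-05]), 'tool_pos': array([0.26073259, 0.62219638, 0.25074856]), 'orientation': array([ 1.79920552e+02, -5.64842020e-03, -2.27436289e+01]), 'force': array([-0.21695056,  0.67324728, -0.31534406]), 'moment': array([ 0.01051205,  0.05098411, -0.00503293]), 'gripper_force': 0.0, 'opening': 0.08762129531152568}
```

View pics/scene0.png

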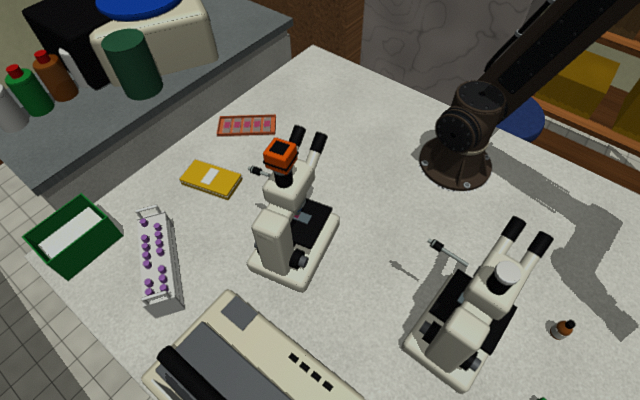

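View pics/top0.png

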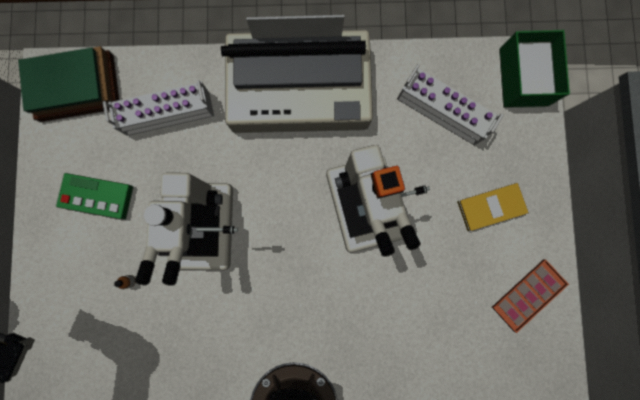

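The scene view shows the camera scope's knob near (254,171) and the plain one's near (434,243). In the top view they are near (421,190) and (228,230).

```bash
python3 - <<'E'
from h import *
import pickle
S={n:pickle.load(open(n+".pkl","rb")) for n in("scene","top")}
for n,c in(("scene",(254,171)),("top",(421,190))):
    s=S[n];P=cloud(s);u,v=c
    m=np.zeros((400,640),bool);m[v-16:v+17,u-20:u+24]=1
    m&=(P[...,2]>.24)&(P[...,2]<.30)&(s["frame"].max(2)<75)
    y,x=np.nonzero(m);Q=P[m];print(n,len(Q),x.min(),x.max(),y.min(),y.max(),Q.mean(0),Q.min(0),Q.max(0))
# head/rod points and tall parts from top
P=cloud(S["top"])
for v in range(182,200,2): print(v,[tuple(np.round(P[v,u],3)) for u in range(404,432,4)])
for n,(u,v) in(("scene",(254,171)),("top",(421,190))):
    cr=S[n]["frame"][v-25:v+25,u-33:u+33,::-1]
    cv2.imwrite(f"/tmp/{n}.png",cv2.resize(cr,(528,400),interpolation=cv2.INTER_CUBIC))
a=[cv2.resize(cv2.imread(f"/tmp/{n}.png"),(400,303)) for n in S]
cv2.imwrite("pics/crop.png",np.hstack(a))
E
```

```text
scene 67 250 269 167 176 [ 0.56464271 -0.29673621  0.27156115] [ 0.55303957 -0.31120045  0.26097009] [ 0.57244057 -0.24554229  0.29811478]
top 93 401 426 186 196 [ 0.56045251 -0.29397744  0.2719859 ] [ 0.54662383 -0.31138481  0.26465323] [ 0.57031678 -0.25156248  0.29201118]
182 [(np.float64(0.618), np.float64(-0.327), np.float64(-0.004)), (np.float64(0.618), np.float64(-0.338), np.float64(-0.003)), (np.float64(0.617), np.float64(-0.349), np.float64(-0.0)), (np.float64(0.616), np.float64(-0.36), np.float64(0.004)), (np.float64(0.617), np.float64(-0.372), np.float64(-0.0)), (np.float64(0.616), np.float64(-0.383), np.float64(0.002)), (np.float64(0.616), np.float64(-0.395), np.float64(0.0))]
184 [(np.float64(0.612), np.float64(-0.326), np.float64(0.001)), (np.float64(0.612), np.float64(-0.337), np.float64(-0.001)), (np.float64(0.611), np.float64(-0.348), np.float64(0.002)), (np.float64(0.611), np.float64(-0.36), np.float64(0.001)), (np.float64(0.611), np.float64(-0.372), np.float64(-0.0)), (np.float64(0.611), np.float64(-0.383), np.float64(-0.001)), (np.float64(0.61), np.float64(-0.394)
[... 2285 characters left out ...]
.float64(-0.347), np.float64(0.001)), (np.float64(0.576), np.float64(-0.358), np.float64(0.002)), (np.float64(0.576), np.float64(-0.369), np.float64(0.003)), (np.float64(0.576), np.float64(-0.382), np.float64(-0.004)), (np.float64(0.576), np.float64(-0.393), np.float64(-0.003))]
198 [(np.float64(0.571), np.float64(-0.324), np.float64(0.001)), (np.float64(0.571), np.float64(-0.336), np.float64(-0.001)), (np.float64(0.571), np.float64(-0.347), np.float64(-0.0)), (np.float64(0.57), np.float64(-0.357), np.float64(0.005)), (np.float64(0.57), np.float64(-0.369), np.float64(0.003)), (np.float64(0.57), np.float64(-0.381), np.float64(0.002)), (np.float64(0.57), np.float64(-0.392), np.float64(0.001))]
```

View pics/crop.png

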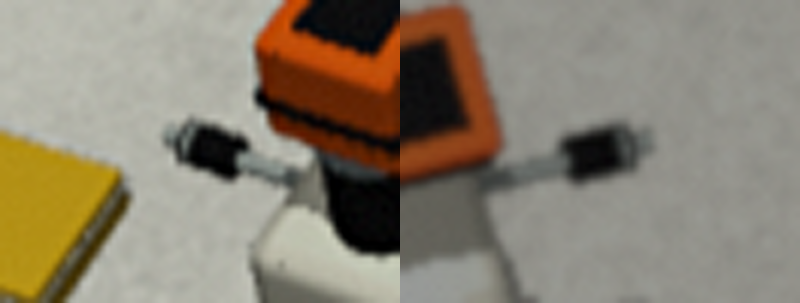

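The crops show the black knob centred at about (256.0,170.7) in the scene view and (421.0,190.1) in the top view. The grey rod runs back to the head, and a small metal tip sits beyond the knob.

```bash
python3 - <<'E'
from h import *
import pickle
S={n:pickle.load(open(n+".pkl","rb")) for n in("scene","top")}
def tri(a,b):
    x=[undist(S[n],[p])[0] for n,p in(("scene",a),("top",b))]
    Pm=[np.c_[S[n]["R"],S[n]["t"]] for n in("scene","top")]
    X=cv2.triangulatePoints(Pm[0],Pm[1],x[0],x[1])[:,0];X=X[:3]/X[3]
    for n,p in(("scene",a),("top",b)):
        q=cv2.projectPoints(X,cv2.Rodrigues(S[n]["R"])[0],S[n]["t"],K(S[n]),np.array([S[n]["k1"],0,0,0.]))[0].ravel();print(n,"resid",q-p)
    return X
def plane(n,p,z):
    s=S[n];d=s["R"].T@np.append(undist(s,[p])[0],1);c=-s["R"].T@s["t"];return c+d*(z-c[2])/d[2]
k=tri((256,170.7),(421,190.1));print("knob",k)
for n,k0,r in(("top",(421,190.1),(404,194.8)),("scene",(256,170.7),(268.5,175))):
    a,b=plane(n,k0,k[2]),plane(n,r,k[2]);d=(a-b)[:2];print(n,a,np.degrees(np.arctan2(d[1],d[0])),np.linalg.norm(d))
print("plain",tri((434,243),(228,230)))
# fit axis by orientation of head points / rod in top cloud
P=cloud(S["top"]);s=S["top"]
m=np.zeros((400,640),bool);m[184:199,403:431]=1
m&=(P[...,2]>.25)&(P[...,2]<.285)&(P[...,1]<-.262)
Q=P[m][:,:2];c=Q.mean(0);w=np.linalg.svd(Q-c)[2][0];print(c,w,np.degrees(np.arctan2(*w[::-1])))
E
```

```text
scene resid [-0.04973133 -0.01066317]
top resid [-0.04231961  0.03179035]
knob [ 0.56149375 -0.30184245  0.26544049]
top [ 0.56156234 -0.30193884  0.26544049] -75.73893970804936 0.03903573364296072
scene [ 0.56144723 -0.30172892  0.26544049] -75.69422368362332 0.03265623531825503
scene resid [1.95758311 0.1465892 ]
top resid [ 1.67161658 -0.77537218]
plain [0.48388527 0.11992021 0.27273723]
[ 0.55970453 -0.29336016] [ 0.22656172 -0.97399681] -76.90526984311892
```

Careful with the scale: shifts go in shares of 50 cm and turns go in shares of 90 degrees. That gives: -0.22 m / 0.5 = -0.44, -0.18 m / 0.5 = -0.36.

Call:
move_tool(
  plan=[
    [[0, 0, -0.12], 0, 0.088],
    [[0, 0, -0.24], 0, 0.088],
    [[0, 0, -0.36], 0, 0.088],
    [[0, 0, -0.44], 0, 0.088],
    [[0, 0, -0.44], 0, 0.088],
  ],
)

```text
clock: 0.72
tool_pos: [0.2613, 0.623, 0.4754]
orientation: [-179.7, 0.0, -22.7]
force: [0.2, 0.0, -0.1]
opening: 0.0876
gripper_force: 0.0
```

```bash
python3 - <<'E'
from h import *
from scipy.spatial.transform import Rotation as Ro
o=ctrl.get_obs();R=Ro.from_euler("xyz",o["orientation"],degrees=True);print(o["tool_pos"],o["orientation"],o["force"])
for w in([.44,.2,.475],[.563,-.308,.475]):print(R.inv().apply(np.array(w)-o["tool_pos"]))
E
```

```text
[0.26128641 0.62301924 0.47539758] [-1.79659633e+02  4.81521710e-02 -2.27452261e+01] [ 0.15586886  0.0324607  -0.05120197]
[ 0.32836949  0.32102067 -0.00178544]
[ 0.6382142   0.74195016 -0.00454641]
```

To row units: 0.328 m / 0.5 = 0.656, 0.321 m / 0.5 = 0.642.

Call:
move_tool(
  plan=[
    [[0.082, 0.08, 0], 0, 0.088],
    [[0.164, 0.16, 0], 0, 0.088],
    [[0.246, 0.24, 0], 0, 0.088],
    [[0.328, 0.32, 0], 0, 0.088],
    [[0.41, 0.4, 0], 0, 0.088],
    [[0.492, 0.48, 0], 0, 0.088],
    [[0.574, 0.56, 0], 0, 0.088],
    [[0.656, 0.642, 0], 0, 0.088],
  ],
)

```text
clock: 1.72
tool_pos: [0.4393, 0.1979, 0.4706]
orientation: [179.9, 0.1, -22.7]
force: [1.0, -0.2, -1.0]
opening: 0.0877
gripper_force: 0.0
```

```bash
python3 - <<'E'
from h import *
from scipy.spatial.transform import Rotation as Ro
o=ctrl.get_obs();R=Ro.from_euler("xyz",o["orientation"],degrees=True);print(o["tool_pos"],o["orientation"],o["joint_pos"])
for w in([.563,-.308,.475],):print(R.inv().apply(np.array(w)-o["tool_pos"]))
E
```

```text
[0.43927999 0.19785045 0.47055268] [ 1.79939632e+02  5.13359304e-02 -2.27046684e+01] [ 4.76841259e+01 -1.95419461e+00  9.68376568e-01 -2.81346595e-02
 -9.29966676e+01  1.96097801e+01]
[ 0.30937719  0.41890155 -0.00428316]
```

To row units: 0.4 m / 0.5 = 0.8, 0.35 m / 0.5 = 0.7, 53 degrees / 90 = 0.5889.

Call:
move_tool(
  plan=[
    [[0.074, 0.1, 0], 0, 0.088],
    [[0.148, 0.2, 0], 0.0778, 0.088],
    [[0.222, 0.3, 0], 0.1667, 0.088],
    [[0.296, 0.4, 0], 0.2556, 0.088],
    [[0.37, 0.5, 0], 0.3444, 0.088],
    [[0.444, 0.6, 0], 0.4333, 0.088],
    [[0.518, 0.7, 0], 0.5111, 0.088],
    [[0.592, 0.8, 0], 0.5889, 0.088],
  ],
)

```text
clock: 2.72
tool_pos: [0.5577, -0.2856, 0.4702]
orientation: [179.9, 0.1, -76.0]
force: [2.1, 1.0, 0.8]
opening: 0.0879
gripper_force: 0.0
```

```bash
cat >> h.py <<'E'
from scipy.spatial.transform import Rotation as Ro
def rel(w):
    o=ctrl.get_obs();R=Ro.from_euler("xyz",o["orientation"],degrees=True)
    print(o["tool_pos"],o["orientation"],R.inv().apply(np.array(w)-o["tool_pos"]))
E
python3 -c "
from h import *
k=np.array([.5615,-.3018,.2654]);d=np.array([.247,-.969,0])
rel(k+d*.006+[0,0,.006])"
```

```text
[ 0.55772091 -0.28556623  0.47023361] [ 1.79923085e+02  6.35537000e-02 -7.59642228e+01] [ 2.28860217e-02 -2.37083844e-05  1.98808491e-01]
```

To row units: 0.13 m / 0.5 = 0.26, 0.023 m / 0.5 = 0.046.

Call:
move_tool(
  plan=[
    [[0.046, 0, 0], 0, 0.088],
    [[0.046, 0, 0], 0, 0.088],
    [[0.046, 0, 0.1], 0, 0.088],
    [[0.046, 0, 0.2], 0, 0.088],
    [[0.046, 0, 0.26], 0, 0.088],
    [[0.046, 0, 0.26], 0, 0.088],
  ],
)

```text
clock: 3.48
tool_pos: [0.5623, -0.3041, 0.3394]
orientation: [179.8, 0.1, -75.6]
force: [0.2, 0.2, 1.6]
opening: 0.0874
gripper_force: 0.0
```

```bash
python3 -c "
from h import *
k=np.array([.5615,-.3018,.2654]);d=np.array([.247,-.969,0])
rel(k+d*.006+[0,0,.006])
a=[cv2.resize(ctrl.snapshot(n)['frame'][v-50:v+50,u-66:u+66,::-1],(400,303)) for n,u,v in(('scene',256,160),('top',421,190))]
cv2.imwrite('pics/c2.png',np.hstack(a))"
```

```text
[ 0.56231761 -0.3041277   0.33943635] [ 1.79789412e+02  1.49406345e-01 -7.56260206e+01] [ 3.71950192e-03 -2.81463877e-05  6.80272361e-02]
```

View pics/c2.png

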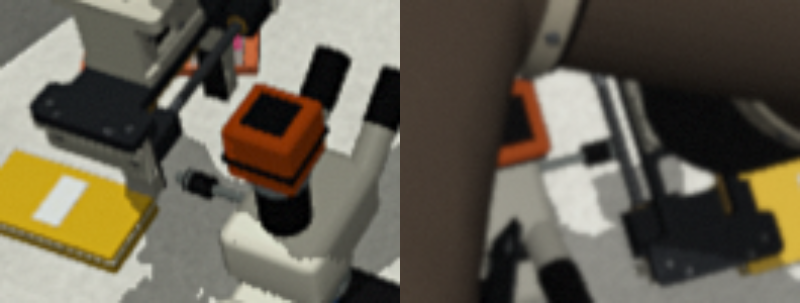

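```bash
python3 - <<'E'
from h import *
o=ctrl.get_obs();R=Ro.from_euler("xyz",o["orientation"],degrees=True)
for n in("scene","top"):
    s=ctrl.snapshot(n);X=[o["tool_pos"]+R.apply(p) for p in([0,0,.025],[0,.05,.025],[0,-.05,.025])]
    q=cv2.projectPoints(np.array(X),cv2.Rodrigues(np.array(s["R"]))[0],np.array(s["t"]),K(s),np.array([s["k1"],0,0,0.]))[0].reshape(-1,2);print(n,q.round(0).tolist())
    P=cloud(s);h=P[...,2]
    m=(h>.305)&(h<.36)&(np.linalg.norm(P[...,:2]-o["tool_pos"][:2],axis=2)<.1)
    L=(P[m]-o["tool_pos"])@R.as_matrix();print(len(L)); 
    for side in(-1,1):
        l=L[L[:,1]*side>0.02];
        if len(l):print(side,len(l),np.percentile(l,[5,50,95],axis=0).round(3).tolist())
E
```

```text
scene [[250.0, 155.0], [262.0, 140.0], [239.0, 171.0]]
270
-1 124 [[-0.089, -0.061, -0.004], [-0.009, -0.055, 0.011], [0.01, -0.04, 0.032]]
1 146 [[-0.064, 0.042, -0.015], [-0.008, 0.046, 0.008], [0.008, 0.076, 0.021]]
top [[429.0, 186.0], [437.0, 209.0], [422.0, 163.0]]
124
-1 1 [[-0.01, -0.048, 0.024], [-0.01, -0.048, 0.024], [-0.01, -0.048, 0.024]]
1 123 [[-0.078, 0.045, 0.019], [-0.068, 0.059, 0.03], [-0.059, 0.074, 0.037]]
```

To row units: 0.068 m / 0.5 = 0.136, 0.05 m / 0.5 = 0.1.

Call:
move_tool(
  plan=[
    [[0.006, 0, 0.06], 0, 0.088],
    [[0.006, 0, 0.1], 0, 0.088],
    [[0.006, 0, 0.136], 0, 0.088],
    [[0.006, 0, 0.136], 0, 0.088],
  ],
)

```text
clock: 4.18
tool_pos: [0.5639, -0.3086, 0.2729]
orientation: [179.9, 0.0, -75.7]
force: [-0.9, -0.4, -0.8]
opening: 0.0877
gripper_force: 0.0
```

```bash
python3 -c "
from h import *
k=np.array([.5615,-.3018,.2654]);d=np.array([.247,-.969,0])
rel(k+d*.006+[0,0,.006])
cv2.imwrite('pics/c3.png',cv2.resize(ctrl.snapshot('scene')['frame'][110:210,190:322,::-1],(660,500)))"
```

```text
[ 0.56388499 -0.3086391   0.27291149] [ 1.79934238e+02  4.24916821e-02 -7.57342206e+01] [-0.00121488  0.0006208   0.0015131 ]
```

View pics/c3.png

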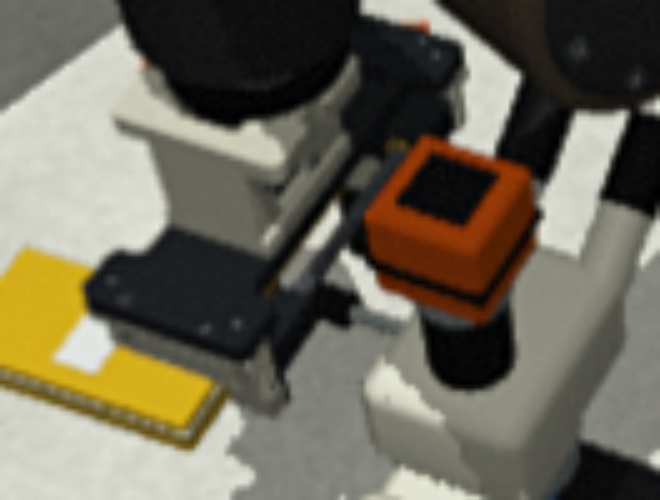

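The knob, near (335,300) in the crop, lies between the open fingers, and the camera is clear of the gripper. I'll close on it.

Call:
move_tool(
  plan=[
    [[0, 0, 0], 0, 0.0],
    [[0, 0, 0], 0, 0.0],
    [[0, 0, 0], 0, 0.0],
    [[0, 0, 0], 0, 0.0],
    [[0, 0, 0], 0, 0.0],
    [[0, 0, 0], 0, 0.0],
    [[0, 0, 0], 0, 0.0],
    [[0, 0, 0], 0, 0.0],
  ],
)

```text
clock: 5.22
tool_pos: [0.5627, -0.3091, 0.2734]
orientation: [179.8, 0.0, -75.8]
force: [-5.1, -1.3, 1.6]
opening: 0.0168
gripper_force: 30.0
```

```bash
python3 -c "
from h import *
rel([.5639,-.3086,.2729])"
```

```text
[ 0.56268212 -0.30914155  0.27343955] [ 1.79821598e+02  3.46535763e-02 -7.57520441e+01] [-0.00022482 -0.00131538  0.00053559]
```

Gripped: the opening is 17 mm on an 18 mm knob. Next is a 19 mm pull, taken slowly.

To row units: 0.019 m / 0.5 = 0.038, 0.016 m / 0.5 = 0.032.

Call:
move_tool(
  plan=[
    [[0.008, 0, 0], 0, 0],
    [[0.016, 0, 0], 0, 0],
    [[0.024, 0, 0], 0, 0],
    [[0.032, 0, 0], 0, 0],
    [[0.038, 0, 0], 0, 0],
    [[0.038, 0, 0], 0, 0],
    [[0.038, 0, 0], 0, 0],
  ],
)

```text
clock: 6.1
tool_pos: [0.5672, -0.3281, 0.2734]
orientation: [179.8, 0.0, -75.8]
force: [-5.7, -3.6, 0.5]
opening: 0.0169
gripper_force: 30.0
```

```bash
python3 -c "
from h import *
rel([.5627,-.3091,.2734])
cv2.imwrite('pics/c4.png',cv2.resize(ctrl.snapshot('scene')['frame'][110:210,190:322,::-1],(660,500)))"
```

```text
[ 0.56721502 -0.32806741  0.27344632] [ 1.79815207e+02  1.05609219e-02 -7.57742680e+01] [-1.94952999e-02 -2.84692084e-04  4.89993687e-05]
```

View pics/c4.png

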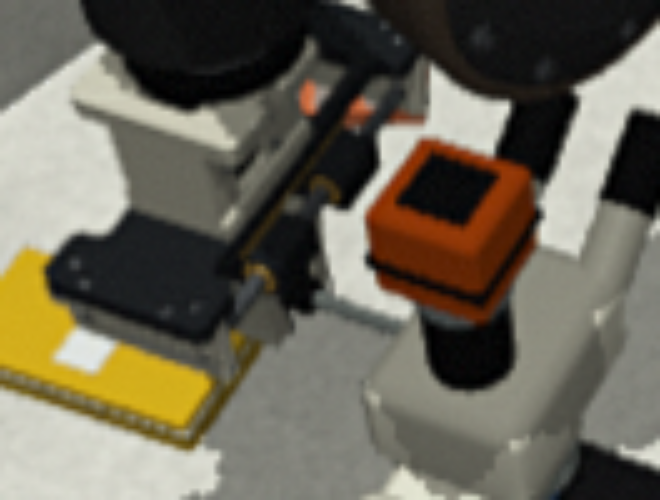

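The rod has come out with the gripper, and the knob is at about (300,290) in the crop. I'll release it and lift.

Call:
move_tool(
  plan=[
    [[0, 0, 0], 0, 0.088],
    [[0, 0, 0], 0, 0.088],
    [[0, 0, 0], 0, 0.088],
    [[0, 0, 0], 0, 0.088],
    [[0, 0, 0], 0, 0.088],
    [[0, 0, 0], 0, 0.088],
    [[0, 0, 0], 0, 0.088],
    [[0, 0, 0], 0, 0.088],
  ],
)

```text
clock: 7.15
tool_pos: [0.5688, -0.3272, 0.2736]
orientation: [-180.0, -0.0, -75.7]
force: [-0.1, 0.4, 0.4]
opening: 0.0865
gripper_force: 0.0
```

Call:
move_tool(
  plan=[
    [[0, 0, -0.08], 0, 0.088],
    [[0, 0, -0.18], 0, 0.088],
    [[0, 0, -0.28], 0, 0.088],
    [[0.1, 0, -0.36], 0, 0.088],
    [[0.2, 0, -0.36], 0, 0.088],
    [[0.2, 0, -0.36], 0, 0.088],
    [[0.2, 0, -0.36], 0, 0.088],
  ],
)

```text
clock: 8.02
tool_pos: [0.5934, -0.4243, 0.4527]
orientation: [179.9, 0.0, -75.8]
force: [-0.4, 0.9, 0.1]
opening: 0.0877
gripper_force: 0.0
```

```bash
python3 - <<'E'
from h import *
s=ctrl.snapshot("scene");f=s["frame"]
a=[cv2.resize(f[v-25:v+25,u-33:u+33,::-1],(400,303),interpolation=cv2.INTER_CUBIC) for u,v in((254,171),(434,243))]
cv2.imwrite("pics/c5.png",np.hstack(a))
P=cloud(s);d=np.array([.247,-.969]);k=np.array([.5615,-.3018])
m=np.zeros((400,640),bool);m[155:185,225:270]=1
m&=(P[...,2]>.25)&(P[...,2]<.285)&(f.max(2)<75)
a=(P[m][:,:2]-k)@d;print(len(a),np.percentile(a,[2,50,98]))
E
```

```text
73 [0.00773137 0.01734886 0.03048437]
```

View pics/c5.png

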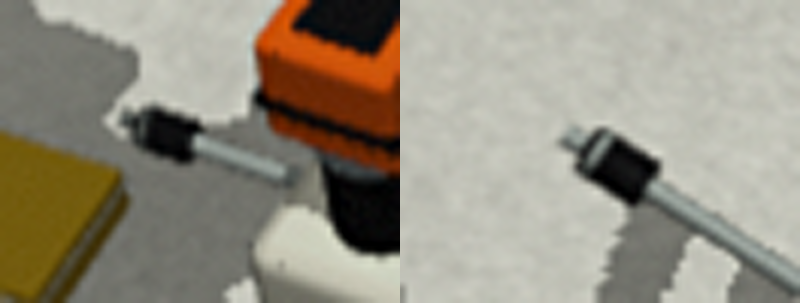

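The camera scope's knob (168,133 in the left crop) sits about 19 mm further out than at the start. The plain scope's knob (right crop) has not moved, and the arm is clear of everything.

```bash
python3 -c "
from plant import ctrl
print(ctrl.close_job())"
```

```text
the job is handed in; nothing more can be done
None
```

I pulled the camera microscope's rod out about 19 mm (measured in the image), to its middle click, and let go; the other rod was not touched, and the job is handed in, with no verdict reported back.

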